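# Bed a worn sharpening stone down onto its packing strips

### The arm

A 7-joint arm with a two-finger parallel gripper is mounted at the origin on the work surface. World frame = base frame: x ahead of the robot, y to its left, z up, the work surface at z = 0. Lengths are in m, angles in rad, forces in N, time in s.
With the tool pointing down it reaches from about 0.4 to 0.85 m from the base axis. Payload 4.5 kg.
Tool frame: the origin (TCP) lies midway between the tips of the shut fingers; the grasp point (between the pads) lies 19 mm behind it; y points along the fingers, z is the direction in which the jaws open and shut, and the axes are right-handed (so a half turn about y gives the same grasp; the last joint's range is limited). The gripper opens to 88 mm and grips with 3 to 60 N. Pads are 18 mm wide; open, the fingers measure 123 mm over their backs; the gripper's body (75 mm by 187 mm) begins 45 mm behind the grasp point.
Start: joints at [1.167, 0.689, -0.195, 1.565, 0.157, 0.902, -0.215], TCP at [0.265, -0.566, 0.239] pointing down, gripper open.
Joint ranges: [-3.01, 3.01], [-0.46, 2.08], [-1.47, 1.51], [0.13, 2.56], [-1, 4.14], [0.04, 2.09], [-2.66, 2.66]. Speed limits (rad/s): [2.57, 2.57, 3.14, 3.14, 3.14, 3.14, 3.14].

### API

Orientations are given as a unit quaternion [x, y, z, w].
In Python, from plant import r, snapshot, get_calibration, job, boxes_of gives the robot as it stands. The module is installed in compiled form; this text tells all that it offers.
- The arm moves only by the shell command python3 -m handwheel 'ROWS' [OPENING] [FORCE]. ROWS is JSON, a list that holds one entry, the list of rows, each a list of 6 numbers: the shift along the tool's x, y, z as a fraction of full scale, then the turn, a rotation vector about the tool's x, y, z as a fraction of full scale. In form: [[[x, y, z, wx, wy, wz], ...]]. A call has 1 to 12 rows; each row is the pose to reach, as a shift and turn from the pose commanded when the call began, along the tool's axes at that moment, turning the shorter way round; what a row does not reach only later rows make up. Full scale, the value 1, is 100 cm for a shift and 180 degrees for a turn. A row lasts 1/12 s, in which the tool goes at most 41.7 mm and 7.16 degrees, less where a joint would pass 70% of its speed; a pose out of reach is approached as far as the arm can. A call with a number of a shift or a turn outside -1 to 1 is refused whole. A call with a gripper value outside its range is refused whole. OPENING is the opening, from -1 (shut) to 1 (fully open), set as the call begins (- or left out, the last holds). The fingers move at their own pace and stop on an object; FORCE is the grip in N (left out, the last holds). Time passes only in rows, so rows that repeat a pose let the fingers close. It gives the time, the measured TCP pose, the force and the opening at its end, in the units of the state.
- r.get_state(): the state, without advancing time (a new reading comes with each control period).
- snapshot(name): name is "side" or "top" or "wrist"; returns the picture (480x640x3 uint8, red, green, blue); there is no depth.
- get_calibration(name): a dict with "fx", "fy", "cx", "cy" (pixels), "k1" (the pictures are not rectified: a ray, as slopes to the right and down, at radius r is drawn at 1 + k1 r^2 times it, then the intrinsics apply), "T" (4x4, takes a point from camera to world coordinates). Camera axes: x right, y down, z forward; pixel columns grow to the right and rows downward; lengths in m; the calibration is good to about 2 mm. A picture is of the moment at which its call begins: read the wrist's pose just before it. get_calibration takes no time and is no camera call; for the wrist camera it gives the pose at the moment of the call.
- job.finish_job(): hands the job in, once; it reports no verdict.
Trained networks look in the newest picture that a camera, given by its name, has taken for a name from the list of things; names that differ only in an ending like _2 or _b are one class to them, and where a whole thing is asked for, a point or a joint stands for the part that bears it (a point fixed in the world has none). Each returns a list of dicts, best first, with "confidence" (0 to 1); they miss things now and then, are a little off and sometimes report something else, mostly with a low value. They report only what shows in the picture. A call takes as long as a camera call.
- boxes_of(thing, camera): "bbox" ([left, top, right, bottom] in pixels, round what is visible of it).
The state is a dict: "clock": time; "q": joint angles; "qd": joint speeds; "joint_torque": joint torques, N m; "tool_pos": TCP position; "eef_rot": TCP orientation; "contact_force": force on the tool from outside, world axes, zero at the start; "moment": the same for the moment, N m; "opening": opening from 0.0 (shut) to 1.0 (fully open).
Only numpy, scipy, OpenCV 4.12 (cv2) and the standard library are available. Lean on these libraries where they do the work, as an engineer would, in place of code of your own. Each camera call takes 0.05 s, during which the arm holds its last target. There are 200 camera calls.

### The job

The worn sharpening stone has ridden up in its holder as it was clamped, and the two steel packing strips beneath it are loose and have crept sideways. Push the strips back so that each sticks out evenly on both sides of the stone, then press the stone down level, firmly but not so hard that it could crack, until both strips are nipped tight beneath it and neither slides any more when nudged. Leave the other things on the worktop where they are.

Things in the scene. Friction and masses are not known exactly. Their poses are not given: they have to be found in the camera images.
- holder: the stone holder, fixed: a black bed 90 mm wide, 284 long, its top 22 mm above the worktop, a steel jaw across each end (tops at 46 mm). Origin: on the worktop under the middle of the stone; z up; y along the stone towards the black knob (which ends at y = 186 mm, 52 mm high), x across the bed. The screw is already tight and does not turn
- slot_a (a point): middle of the strip slot across the bed at the knob end (holder y = +80 mm, on the bed's top): 15 mm wide between two ribs 3 mm high, running along the holder's x, so that a strip slides along x only. A rubber pad in its floor gives 1 mm per 20 N
- slot_b (a point): middle of the same kind of slot at the fixed-jaw end (holder y = -80 mm). The stone drags in the jaws: pushed down near a strip it creeps under 5 to 11 N, then comes to a firm stop; there the push must reach 15 to 20 N over or just inside each strip, one after the other, and the jaws' friction keeps it wedged. Pushing beyond a strip lifts the other end. Over 35 N at any moment cracks the stone
- stone: the sharpening stone, brown on grey, 70 mm wide (x), 205 long (y), worn to a thickness of 17 to 27 mm that differs each time and is not measured; 0.66 kg; held by its ends between the jaws' rubber pads. Origin: centre of its underside. It can only move up or down and rock end to end. At first it is 3.5 to 6 mm too high and up to 0.02 rad off level, clear of both strips; bedded down its underside is about 34 mm above the worktop
- strip_a: a loose steel packing strip, 130 x 12 x 12 mm, about 147 g, lying across the bed beneath the stone, in the slot at the knob end. Origin: centre of its underside; x along its length, z up. At first it has crept 12 to 22 mm out to the +x side and a push of 1 to 2 N slides it; put right, its origin is over the slot's middle and it sticks out 30 mm each side of the stone. Nipped tight, a 1.5 N nudge on its end does not shift it
- strip_b: a loose steel packing strip, 130 x 12 x 12 mm, about 147 g, lying across the bed beneath the stone, in the slot at the fixed-jaw end. Origin: centre of its underside; x along its length, z up. At first it has crept 12 to 22 mm out to the -x side and a push of 1 to 2 N slides it; put right, its origin is over the slot's middle and it sticks out 30 mm each side of the stone. Nipped tight, a 1.5 N nudge on its end does not shift it
- knife: bystander: a cook's knife lying flat, about 330 mm long, 20 mm high at its black handle; origin on the worktop under its middle, x towards its tip
- tub: bystander: a black lidded food tub, 133 x 98 x 60 mm high; origin at the centre of its underside
- bowl: bystander: an empty round steel bowl, 144 mm across, 55 mm high; origin at the centre of its underside
- dressing_stone: bystander: a small grey dressing stone, 32 x 76 x 24 mm high; origin at the centre of its underside

How it is judged:
By the outcome, as a careful person would: the job done as asked, in the order asked, and still so for the second after the job is handed in, with the robot touching nothing.
It also fails if it takes over 72 s, if anything falls off the work surface, if the arm or the gripper's body presses on something with over 40 N, if the wrist force passes 120 N, or if a joint passes its speed limit or range.

## Working session

There is one attempt and no reset: what is moved stays moved. The work goes in short steps, Python scripts to look and compute and a shell command to move; the robot and the scene stay as the last step left them, time stands still between calls to the robot, and variables do not carry over. Pictures are saved under pics/ and viewed, about 8 in all and at most 12, crops included, and the job is handed in when it is done.

```bash
mkdir -p pics; ls; cat > h.py <<'E'
import numpy as np, cv2
from plant import r, snapshot, get_calibration, job, boxes_of
def save(im,n): cv2.imwrite('pics/'+n, im[:,:,::-1])
def proj(c,P):
    P=np.atleast_2d(P); T=np.linalg.inv(c['T']); p=P@T[:3,:3].T+T[:3,3]
    s=p[:,:2]/p[:,2:]; s=s*(1+c['k1']*(s**2).sum(1,keepdims=True))
    return s*[c['fx'],c['fy']]+[c['cx'],c['cy']]
def ray(c,uv,z):
    d=(np.array(uv,float)-[c['cx'],c['cy']])/[c['fx'],c['fy']]; s=d.copy()
    for _ in range(20): s=d/(1+c['k1']*(s**2).sum())
    T=np.array(c['T']); v=T[:3,:3]@[s[0],s[1],1]; o=T[:3,3]
    return o+v*(z-o[2])/v[2]
E
python3 - <<'E'
from h import *
s=r.get_state(); print({k:np.round(v,4) for k,v in s.items()})
for n in('top','side'):
    im=snapshot(n); save(im,n+'0.png'); c=get_calibration(n); print(n,c['fx'],c['k1'],np.round(c['T'],3).tolist())
    for t in('holder','stone','strip_a','knife','tub','bowl','dressing_stone'):
        print(t,[(np.round(b['bbox']).tolist(),round(b['confidence'],2)) for b in boxes_of(t,n)][:3])
E
```

```text
pics
{'clock': np.float64(0.0), 'q': array([ 1.1668,  0.69  , -0.1945,  1.5663,  0.1573,  0.9025, -0.2151]), 'qd': array([-0.0008, -0.0012, -0.0015, -0.0004,  0.0004, -0.0002,  0.0007]), 'joint_torque': array([ 5.00000e-04, -5.27563e+01, -1.26700e+00, -1.53429e+01,
       -5.28000e-02,  6.50000e-03,  2.00000e-04]), 'tool_pos': array([ 0.2647, -0.5655,  0.2379]), 'eef_rot': array([-0.1538,  0.6908, -0.6896,  0.1534]), 'contact_force': array([ 1.037 , -0.7518, -0.0037]), 'moment': array([0.0063, 0.0311, 0.0061]), 'opening': np.float64(1.0019)}
top 516.1397647425008 -0.01913965359072131 [[0.022, -0.998, 0.058, 0.396], [-1.0, -0.022, 0.011, 0.007], [-0.01, -0.059, -0.998, 1.587], [0.0, 0.0, 0.0, 1.0]]
holder [([259.0, 206.0, 358.0, 246.0], 0.59)]
stone [([283.0, 205.0, 354.0, 239.0], 0.72)]
strip_a [([346.0, 232.0, 352.0, 247.0], 0.41)]
knife [([448.0, 179.0, 495.0, 227.0], 0.68), ([154.0, 187.0, 205.0, 284.0], 0.58)]
tub [([436.0, 252.0, 473.0, 298.0], 0.93), ([260.0, 206.0, 363.0, 248.0], 0.2)]
bowl [([448.0, 179.0, 493.0, 226.0], 0.57)]
dressing_stone [([189.0, 291.0, 216.0, 307.0], 0.61)]
side 459.01224720551016 -0.08765310677877003 [[-0.694, -0.414, 0.589, -0.197], [-0.719, 0.384, -0.579, 0.696], [0.014, -0.826, -0.564, 0.686], [0.0, 0.0, 0.0, 1.0]]
holder [([252.0, 194.0, 351.0, 269.0], 0.92)]
stone [([268.0, 194.0, 340.0, 243.0], 0.65), ([420.0, 172.0, 475.0, 212.0], 0.27)]
strip_a [([265.0, 224.0, 303.0, 248.0], 0.68), ([337.0, 213.0, 350.0, 225.0], 0.6)]
knife [([98.0, 298.0, 240.0, 339.0], 0.77), ([270.0, 193.0, 343.0, 244.0], 0.63)]
tub [([418.0, 169.0, 473.0, 213.0], 0.92), ([252.0, 193.0, 349.0, 269.0], 0.39)]
bowl [([372.0, 151.0, 415.0, 178.0], 0.62)]
dressing_stone [([236.0, 330.0, 275.0, 362.0], 0.65)]
```

```bash
python3 - <<'E'
import cv2,numpy as np
a=cv2.imread('pics/top0.png')[180:270,240:380]; b=cv2.imread('pics/side0.png')[180:280,240:365]
a=cv2.resize(a,(800,514),interpolation=cv2.INTER_CUBIC); b=cv2.resize(b,(750,600),interpolation=cv2.INTER_CUBIC)
cv2.imwrite('pics/t1.png',a); cv2.imwrite('pics/s1.png',b)
E
```

```text
(no output)
```

View pics/t1.png

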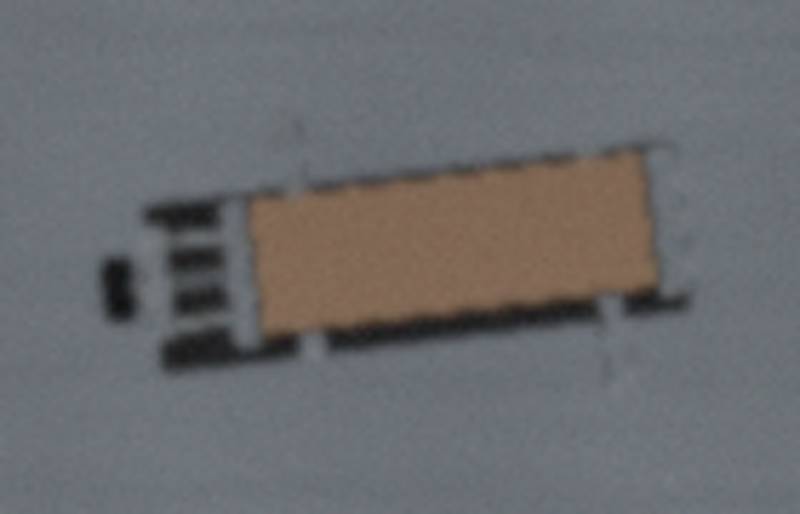

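View pics/s1.png

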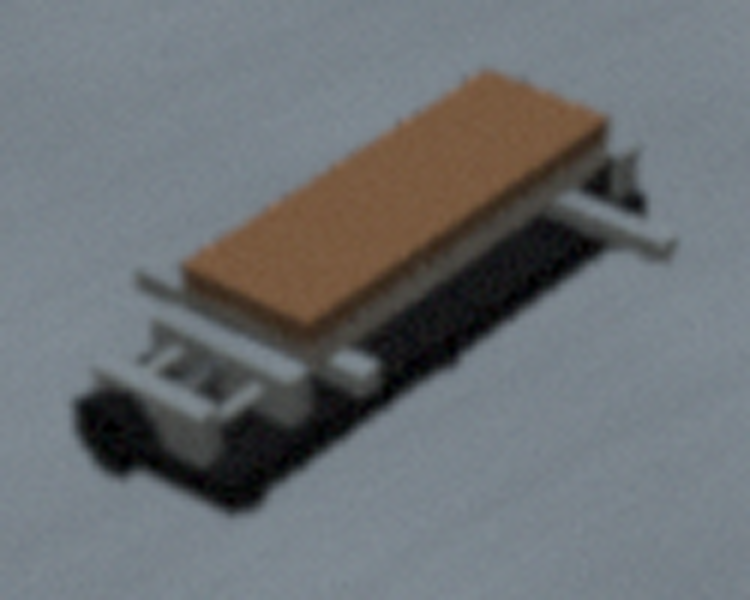

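The top view has the holder near crop (400,260), with the knob on the left, so holder x points up in the image. strip_a sticks out at the top left (300,130) and strip_b at the bottom right (610,380). The side view agrees.

```bash
python3 - <<'E'
from h import *
from scipy.spatial.transform import Rotation as R
c=get_calibration('top')
pc=np.array([(247,200),(642,150),(657,290),(262,335)])/5.714+[240,180]
P=np.array([ray(c,p,.062) for p in pc]);print(P.round(4)); C=P.mean(0)
yv=(P[0]+P[3]-P[1]-P[2]);L=np.linalg.norm(yv)/2;yv/=2*L
print('C',C,'L',L,'W',np.linalg.norm(P[0]-P[3]),'y',yv,'yaw',np.degrees(np.arctan2(-yv[0],yv[1])))
s=r.get_state();M=R.from_quat(s['eef_rot']).as_matrix();print('tool axes cols\n',M.round(3))
cw=get_calibration('wrist');print(np.round(np.array(cw['T']),3),cw['fx'],cw['fy'])
Tt=np.eye(4);Tt[:3,:3]=M;Tt[:3,3]=s['tool_pos'];print('cam in tool',np.round(np.linalg.inv(Tt)@cw['T'],3))
E
```

```text
[[ 0.5794  0.1251  0.062 ]
 [ 0.6099 -0.0798  0.062 ]
 [ 0.5369 -0.0889  0.062 ]
 [ 0.5091  0.1154  0.062 ]]
C [0.55881984 0.01796834 0.062     ] L 0.2066562683358459 W 0.07089466078125475 y [-0.14108375  0.98999766  0.        ] yaw 8.110562785549014
tool axes cols
 [[-0.906  0.     0.424]
 [-0.424 -0.    -0.906]
 [-0.    -1.     0.   ]]
[[ 0.425 -0.86  -0.282  0.338]
 [-0.905 -0.403 -0.132 -0.531]
 [ 0.     0.311 -0.95   0.385]
 [ 0.     0.     0.     1.   ]] 330.7853977293993 330.7853977293993
cam in tool [[-0.001  0.95   0.311 -0.081]
 [-0.    -0.311  0.95  -0.146]
 [ 1.     0.001  0.    -0.001]
 [ 0.     0.     0.     1.   ]]
```

```bash
cat >> h.py <<'E'
from scipy.spatial.transform import Rotation as R
YAW=8.11
def axes(): 
    a=np.radians(YAW); return np.array([np.cos(a),np.sin(a),0]),np.array([-np.sin(a),np.cos(a),0])
def plan(p):   # shift/turn so TCP goes to p with tool x = -holder x, y down
    s=r.get_state(); M=R.from_quat(s['eef_rot']).as_matrix(); X,Y=axes()
    G=np.array([-X,[0,0,-1],np.cross(-X,[0,0,-1])]).T
    d=M.T@(np.array(p)-s['tool_pos']); w=R.from_matrix(M.T@G).as_rotvec()/np.pi
    print('row',np.round(d,4).tolist(),np.round(w,4).tolist(),'t',round(float(s['clock']),2),'F',np.round(s['contact_force'],2))
E
python3 -c "
from h import *
X,Y=axes(); plan(np.array([.559,.018,0])-.09*X+[0,0,.19])"
```

```text
row [-0.4278, 0.0487, -0.4306] [-0.0, 0.0943, -0.0] t 0.8 F [ 0.11 -0.12  0.28]
```

```bash
python3 -m handwheel '[[[-0.428,0.049,-0.431,0,0.0943,0],[-0.428,0.049,-0.431,0,0.0943,0],[-0.428,0.049,-0.431,0,0.0943,0],[-0.428,0.049,-0.431,0,0.0943,0],[-0.428,0.049,-0.431,0,0.0943,0],[-0.428,0.049,-0.431,0,0.0943,0],[-0.428,0.049,-0.431,0,0.0943,0],[-0.428,0.049,-0.431,0,0.0943,0],[-0.428,0.049,-0.431,0,0.0943,0],[-0.428,0.049,-0.431,0,0.0943,0],[-0.428,0.049,-0.431,0,0.0943,0],[-0.428,0.049,-0.431,0,0.0943,0]]]' -1
python3 -c "
from h import *
X,Y=axes(); plan(np.array([.559,.018,0])-.09*X+[0,0,.19])"
```

```text
clock: 1.8
tool_pos: [0.4338, -0.095, 0.1986]
eef_rot: [0.05, -0.705, 0.705, -0.05]
contact_force: [-0.3, -0.5, -0.5]
opening: 0.116
row [-0.0499, 0.0086, -0.0942] [-0.0001, -0.0, -0.0003] t 1.8 F [-0.28 -0.5  -0.54]
```

```bash
python3 -m handwheel '[[[-0.05,0.009,-0.094,0,0,0],[-0.05,0.009,-0.094,0,0,0],[-0.05,0.009,-0.094,0,0,0],[-0.05,0.009,-0.094,0,0,0],[-0.05,0.009,-0.094,0,0,0],[-0.05,0.009,-0.094,0,0,0]]]'
python3 - <<'E'
from h import *
c=get_calibration('wrist'); im=snapshot('wrist'); save(im,'w0.png'); np.save('w0.npy',c['T'])
print(c['fx'],c['cx'],c['cy'],c['k1'])
E
```

```text
clock: 2.3
tool_pos: [0.469, 0.0022, 0.1896]
eef_rot: [0.05, -0.705, 0.706, -0.05]
contact_force: [-0.5, -0.3, -1.4]
opening: 0.008
330.7853977293993 326.1605441573418 236.939109380218 0.00444031523397257
```

View pics/w0.png

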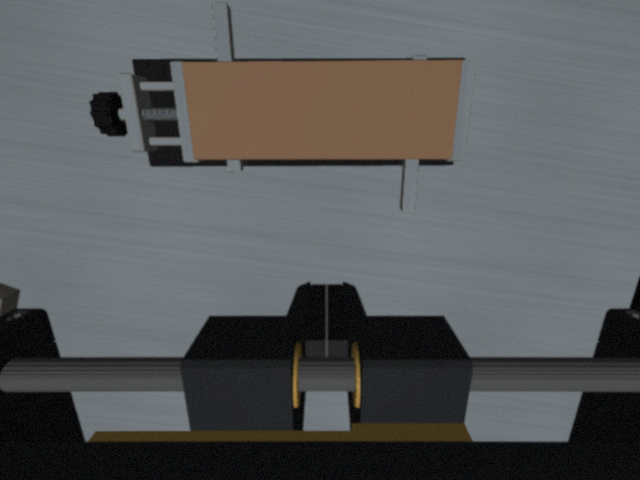

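The wrist view shows the stone corners near (182,61), (464,59), (453,160) and (196,161). The strip_a ends are near (220,2) and (234,171), the strip_b ends near (420,55) and (408,210). I'll zoom in for precise edges.

```bash
python3 -c "
import cv2
a=cv2.imread('pics/w0.png')[0:220,170:480]; cv2.imwrite('pics/w0c.png',cv2.resize(a,None,fx=2.5,fy=2.5,interpolation=cv2.INTER_CUBIC))"
```

```text
(no output)
```

View pics/w0c.png

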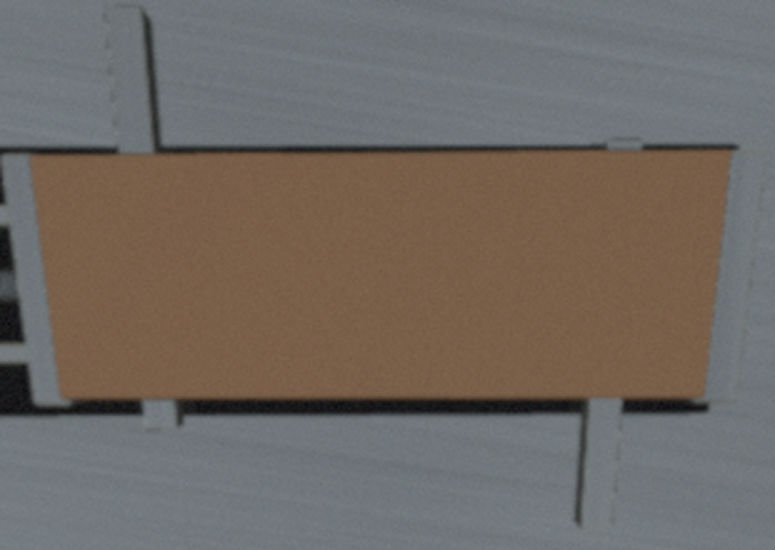

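```bash
cat > m.py <<'E'
from h import *
c=get_calibration('wrist'); c['T']=np.load('w0.npy')
f=lambda p,z: ray(c,np.array(p)/2.5+[170,0],z)
from scipy.optimize import least_squares
cor=np.array([(31,154),(732,150),(705,399),(61,399)])/2.5+[170,0]
sg=np.array([(35,102.5),(35,-102.5),(-35,-102.5),(-35,102.5)])/1000
def pts(q):
    x,y,a,za,zb=q; X=np.array([np.cos(a),np.sin(a),0]);Y=np.array([-X[1],X[0],0])
    return np.array([[x,y,0]+sx*X+sy*Y+[0,0,(za+zb)/2+(za-zb)*sy/.16] for sx,sy in sg])
s=least_squares(lambda q:(proj(c,pts(q))-cor).ravel(),[.559,.018,.14,.06,.06])
print('stone x y yaw topA topB',s.x.round(4),np.degrees(s.x[2]),s.fun.round(2))
C=np.array([*s.x[:2],0]);a=s.x[2];X=np.array([np.cos(a),np.sin(a),0]);Y=np.array([-X[1],X[0],0])
for n,p,z in [('a+',(127,8),.034),('a-',(162,429),.034),('b+',(625,138),.034),('b-',(596,525),.034),('bed+1',(160,149),.022),('bed+2',(737,146),.022),('bed-1',(0,414),.022),('bed-2',(707,411),.022)]:
    P=f(p,z); print(n,P.round(4),'holder',((P-C)@X).round(4),((P-C)@Y).round(4))
E
python3 m.py
```

```text
stone x y yaw topA topB [0.5595 0.0187 0.1433 0.0644 0.0676] 8.210606331722463 [-0.17  0.27  0.37  0.24 -0.22 -0.33 -0.01 -0.22]
a+ [0.6284 0.1079 0.034 ] holder 0.0809 0.0785
a- [0.5003 0.0901 0.034 ] holder -0.0484 0.0791
b+ [ 0.6151 -0.0537  0.034 ] holder 0.0447 -0.0796
b- [ 0.4876 -0.0725  0.034 ] holder -0.0842 -0.08
bed+1 [0.5923 0.0989 0.022 ] holder 0.0439 0.0747
bed+2 [ 0.6207 -0.0946  0.022 ] holder 0.0444 -0.1208
bed-1 [0.4954 0.1531 0.022 ] holder -0.0443 0.1422
bed-2 [ 0.5335 -0.1074  0.022 ] holder -0.0437 -0.1211
```

```bash
sed -i 's/^YAW=.*/YAW=8.21/' h.py; cat >> h.py <<'E'
C0=np.array([.5595,.0187,0])
def to(x,y,z):
    X,Y=axes(); s=r.get_state(); d=s['tool_pos']-C0
    print('at holder mm',np.round(1000*np.array([d@X,d@Y,d[2]]),1), 'F holder',np.round([s['contact_force']@X,s['contact_force']@Y,s['contact_force'][2]],2)); plan(C0+x*X+y*Y+[0,0,z])
E
python3 -c "
from h import *
to(.105,.079,.12)"
```

```text
at holder mm [-92.1  -3.9 189.6] F holder [ 0.16  0.27 -0.34]
row [-0.1968, 0.0694, -0.0838] [-0.0003, -0.0013, 0.0002] t 2.35 F [ 0.12  0.29 -0.34]
```

```bash
python3 -m handwheel '[[[-0.197,0.05,-0.083,0,-0.0013,0],[-0.197,0.069,-0.083,0,-0.0013,0],[-0.197,0.069,-0.083,0,-0.0013,0],[-0.197,0.069,-0.083,0,-0.0013,0],[-0.197,0.069,-0.083,0,-0.0013,0],[-0.197,0.069,-0.083,0,-0.0013,0],[-0.197,0.1,-0.083,0,-0.0013,0],[-0.197,0.13,-0.083,0,-0.0013,0],[-0.197,0.15,-0.083,0,-0.0013,0],[-0.197,0.161,-0.083,0,-0.0013,0],[-0.197,0.161,-0.083,0,-0.0013,0],[-0.197,0.161,-0.083,0,-0.0013,0]]]' -1
python3 -c "
from h import *
to(.080,.080,.027)"
```

```text
clock: 3.35
tool_pos: [0.6529, 0.1117, 0.0289]
eef_rot: [0.051, -0.705, 0.705, -0.051]
contact_force: [0.3, 0.2, 0.5]
opening: 0.003
at holder mm [105.8  78.8  28.9] F holder [0.29 0.17 0.52]
row [0.0258, 0.0019, -0.0013] [-0.0002, 0.0002, -0.0] t 3.35 F [0.26 0.21 0.52]
```

```bash
python3 -m handwheel '[[[0.005,0.002,-0.001,0,0,0],[0.01,0.002,-0.001,0,0,0],[0.014,0.002,-0.001,0,0,0],[0.018,0.002,-0.001,0,0,0],[0.021,0.002,-0.001,0,0,0],[0.023,0.002,-0.001,0,0,0],[0.0245,0.002,-0.001,0,0,0],[0.026,0.002,-0.001,0,0,0],[0.026,0.002,-0.001,0,0,0]]]'
python3 - <<'E'
from h import *
to(.074,.080,.027)
c=get_calibration('wrist'); im=snapshot('wrist'); np.save('w1.npy',c['T']); cv2.imwrite('pics/w1.png',im[:,:,::-1])
E
```

```text
clock: 4.1
tool_pos: [0.6267, 0.1104, 0.0266]
eef_rot: [0.051, -0.705, 0.705, -0.051]
contact_force: [1.1, 0.4, 0.7]
opening: 0.003
at holder mm [79.6 81.2 26.6] F holder [1.2  0.27 0.75]
row [0.0056, -0.0004, 0.0011] [-0.0, 0.0008, -0.0] t 4.1 F [1.15 0.43 0.75]
```

View pics/w1.png

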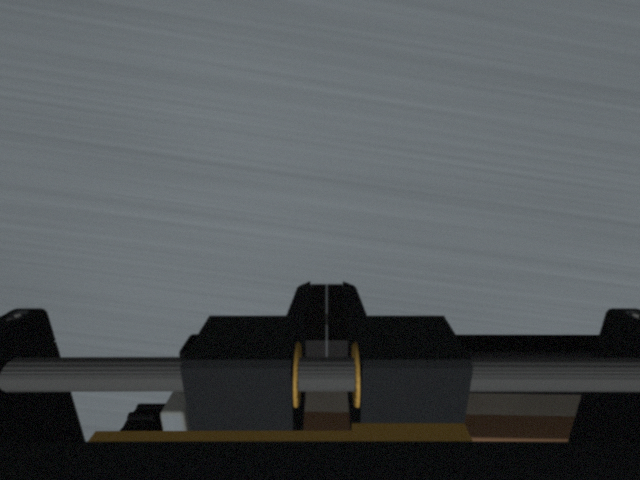

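```bash
python3 -m handwheel '[[[0.002,0,0.001,0,0,0],[0.0035,0,0.001,0,0,0],[0.0045,0,0.001,0,0,0],[0.0045,0,0.001,0,0,0],[-0.012,0,0.001,0,0,0],[-0.012,-0.035,0.001,0,0,0],[-0.012,-0.07,0.001,0,0,0],[-0.012,-0.095,0.001,0,0,0],[-0.012,-0.095,0.001,0,0,0]]]'
python3 -c "
from h import *
to(-.107,-.080,.12)"
```

```text
clock: 4.9
tool_pos: [0.6418, 0.1114, 0.1265]
eef_rot: [-0.048, 0.706, -0.705, 0.054]
contact_force: [0.6, -0.4, 0.0]
opening: 0.004
at holder mm [ 94.7  80.  126.5] F holder [ 0.58 -0.44  0.04]
row [0.202, 0.0049, 0.1596] [0.0001, 0.0006, -0.0026] t 4.9 F [ 0.63 -0.35  0.04]
```

```bash
python3 -m handwheel '[[[0.202,0.005,0.16,0,0,0],[0.202,0.005,0.16,0,0,0],[0.202,0.005,0.16,0,0,0],[0.202,0.005,0.16,0,0,0],[0.202,0.005,0.16,0,0,0],[0.202,0.005,0.16,0,0,0],[0.202,0.005,0.16,0,0,0],[0.202,0.035,0.16,0,0,0],[0.202,0.065,0.16,0,0,0],[0.202,0.09,0.16,0,0,0],[0.202,0.098,0.16,0,0,0],[0.202,0.098,0.16,0,0,0]]]'
python3 -c "
from h import *
to(-.0755,-.080,.027)"
```

```text
clock: 5.9
tool_pos: [0.4604, -0.0761, 0.0217]
eef_rot: [-0.053, 0.706, -0.705, 0.05]
contact_force: [0.2, -0.1, 0.3]
opening: 0.004
at holder mm [-111.6  -79.7   21.7] F holder [ 0.2  -0.11  0.26]
row [-0.0361, -0.0055, 0.0004] [0.0004, 0.0008, 0.0015] t 5.9 F [ 0.21 -0.08  0.26]
```

```bash
python3 -m handwheel '[[[-0.003,-0.005,0,0,0,0],[-0.008,-0.005,0,0,0,0],[-0.013,-0.005,0,0,0,0],[-0.018,-0.005,0,0,0,0],[-0.022,-0.005,0,0,0,0],[-0.026,-0.005,0,0,0,0],[-0.029,-0.005,0,0,0,0],[-0.032,-0.005,0,0,0,0],[-0.034,-0.005,0,0,0,0],[-0.0355,-0.005,0,0,0,0],[-0.0355,-0.005,0,0,0,0]]]'
python3 -c "
from h import *
to(-.0755,-.080,.027)"
```

```text
clock: 6.82
tool_pos: [0.4977, -0.0712, 0.0285]
eef_rot: [0.051, -0.705, 0.705, -0.052]
contact_force: [-1.7, 1.1, -0.7]
opening: 0.005
at holder mm [-74.  -80.2  28.5] F holder [-1.51  1.3  -0.73]
row [0.0015, 0.0015, -0.0002] [-0.0, 0.0008, -0.0002] t 6.82 F [-1.68  1.07 -0.73]
```

```bash
python3 -m handwheel '[[[0.018,0,0,0,0,0],[0.018,-0.04,0,0,0,0],[0.018,-0.08,0,0,0,0],[0.018,-0.12,-0.03,0,0,0],[0.018,-0.16,-0.06,0,0,0],[0.018,-0.16,-0.08,0,0,0],[0.018,-0.16,-0.08,0,0,0],[0.018,-0.16,-0.08,0,0,0],[0.018,-0.16,-0.08,0,0,0]]]'
python3 - <<'E'
from h import *
to(-.09,0,.19)
c=get_calibration('wrist'); im=snapshot('wrist'); np.save('w2.npy',c['T']); save(im,'w2.png')
cv2.imwrite('pics/w2c.png',cv2.resize(im[0:220,170:480,::-1],None,fx=2.5,fy=2.5,interpolation=cv2.INTER_CUBIC))
E
```

```text
clock: 7.57
tool_pos: [0.4677, 0.0047, 0.1883]
eef_rot: [0.052, -0.705, 0.705, -0.051]
contact_force: [0.1, -0.3, -0.2]
opening: 0.007
at holder mm [-92.8  -0.7 188.3] F holder [ 0.08 -0.35 -0.23]
row [-0.0028, -0.0017, -0.0007] [-0.0002, 0.0007, 0.0001] t 7.57 F [ 0.13 -0.33 -0.23]
```

View pics/w2c.png

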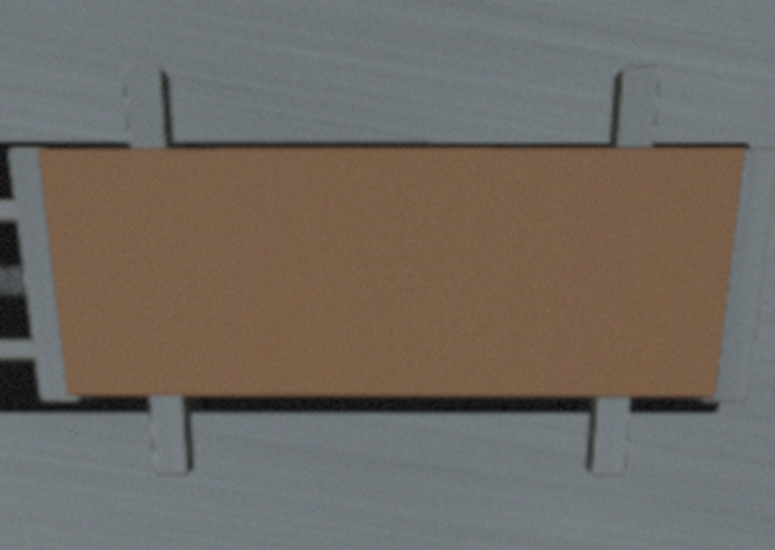

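Both strips now stick out on both sides: strip_a from crop (146,68) to (172,472), strip_b from (638,67) to (608,472). I'll measure how even they are.

```bash
sed -e 's/w0.npy/w2.npy/' -e 's/^cor=.*/cor=np.array([(41,149),(744,148),(717,396),(69,396)])\/2.5+[170,0]/' -e "s/^for n,p,z.*/for n,p,z in [('a+',(146,68),.034),('a-',(172,472),.034),('b+',(638,67),.034),('b-',(608,472),.034),('bed+',(390,143),.022),('bed-',(390,411),.022)]:/" m.py > m2.py; python3 m2.py; python3 -c "
from h import *
to(0,.077,.085)"
```

```text
stone x y yaw topA topB [0.5597 0.018  0.147  0.0651 0.0658] 8.421298222467579 [-0.33  0.13  0.55  0.11 -0.54 -0.2   0.3  -0.06]
a+ [0.611  0.1042 0.034 ] holder 0.0634 0.0777
a- [0.4839 0.0879 0.034 ] holder -0.0647 0.0803
b+ [ 0.634  -0.0496  0.034 ] holder 0.0636 -0.0777
b- [ 0.507  -0.0695  0.034 ] holder -0.0649 -0.0788
bed+ [0.6036 0.0251 0.022 ] holder 0.0445 0.0006
bed- [0.5159 0.0122 0.022 ] holder -0.0441 0.0007
at holder mm [-93.1  -1.4 187.9] F holder [ 0.54 -0.42  0.18]
row [-0.0933, 0.1027, -0.0783] [-0.0003, 0.0003, 0.0004] t 7.62 F [ 0.59 -0.34  0.18]
```

```bash
python3 -m handwheel '[[[-0.093,0,-0.0755,0,0,0],[-0.093,0,-0.0755,0,0,0],[-0.093,0.04,-0.0755,0,0,0],[-0.093,0.08,-0.0755,0,0,0],[-0.093,0.1,-0.0755,0,0,0],[-0.093,0.11,-0.0755,0,0,0],[-0.093,0.113,-0.0755,0,0,0],[-0.093,0.115,-0.0755,0,0,0],[-0.093,0.115,-0.0755,0,0,0],[-0.093,0.115,-0.0755,0,0,0]]]'
python3 -c "
from h import *
to(0,.075,.068)"
```

```text
clock: 8.45
tool_pos: [0.5499, 0.0928, 0.075]
eef_rot: [0.05, -0.705, 0.705, -0.052]
contact_force: [1.0, -0.2, 0.7]
opening: 0.002
at holder mm [ 1.1 74.7 75. ] F holder [ 0.97 -0.34  0.67]
row [0.0011, 0.007, -0.0003] [-0.0001, 0.0004, -0.0008] t 8.45 F [ 1.01 -0.19  0.67]
```

```bash
python3 -m handwheel '[[[0,0.002,0,0,0,0],[0,0.004,0,0,0,0],[0,0.005,0,0,0,0],[0,0.006,0,0,0,0],[0,0.006,0,0,0,0]]]'
python3 -m handwheel '[[[0,0.0005,0,0,0,0],[0,0.001,0,0,0,0],[0,0.0015,0,0,0,0],[0,0.0015,0,0,0,0]]]'
python3 -m handwheel '[[[0,0.0005,0,0,0,0],[0,0.001,0,0,0,0],[0,0.001,0,0,0,0]]]'
```

```text
clock: 8.87
tool_pos: [0.5489, 0.0935, 0.0675]
eef_rot: [0.051, -0.705, 0.705, -0.051]
contact_force: [0.3, 1.1, -0.3]
opening: 0.002
clock: 9.2
tool_pos: [0.5489, 0.0934, 0.0659]
eef_rot: [0.052, -0.705, 0.705, -0.051]
contact_force: [0.3, -0.1, -1.1]
opening: 0.002
clock: 9.45
tool_pos: [0.549, 0.0934, 0.0652]
eef_rot: [0.051, -0.705, 0.705, -0.052]
contact_force: [-0.9, -0.1, 2.2]
opening: 0.002
```

```bash
python3 -m handwheel '[[[0,0.0003,0,0,0,0],[0,0.0006,0,0,0,0],[0,0.0006,0,0,0,0]]]'
python3 -m handwheel '[[[0,0.0003,0,0,0,0],[0,0.0006,0,0,0,0],[0,0.0006,0,0,0,0]]]'
python3 -m handwheel '[[[0,0.0003,0,0,0,0],[0,0.0006,0,0,0,0],[0,0.0006,0,0,0,0]]]'
```

```text
clock: 9.7
tool_pos: [0.549, 0.0934, 0.0647]
eef_rot: [0.051, -0.705, 0.705, -0.052]
contact_force: [-1.7, 0.4, 5.7]
opening: 0.006
clock: 9.95
tool_pos: [0.549, 0.0934, 0.0642]
eef_rot: [0.051, -0.705, 0.705, -0.052]
contact_force: [-0.4, -1.0, 4.8]
opening: 0.005
clock: 10.2
tool_pos: [0.549, 0.0934, 0.0636]
eef_rot: [0.051, -0.705, 0.705, -0.052]
contact_force: [-0.7, -0.3, 4.4]
opening: 0.004
```

```bash
python3 -m handwheel '[[[0,0.0003,0,0,0,0],[0,0.0005,0,0,0,0],[0,0.0005,0,0,0,0]]]' | egrep 'pos|force'
python3 -m handwheel '[[[0,0.0003,0,0,0,0],[0,0.0005,0,0,0,0],[0,0.0005,0,0,0,0]]]'| egrep 'pos|force'
```

```text
tool_pos: [0.549, 0.0934, 0.0631]
contact_force: [-1.6, 1.0, 5.4]
tool_pos: [0.549, 0.0934, 0.0626]
contact_force: [-1.1, 0.5, 6.4]
```

```bash
python3 -m handwheel '[[[0,0.0003,0,0,0,0],[0,0.0005,0,0,0,0],[0,0.0005,0,0,0,0]]]' | egrep 'pos|force'
```

```text
tool_pos: [0.549, 0.0934, 0.0621]
contact_force: [-0.4, 0.9, 4.9]
```

```bash
for i in 1; do python3 -m handwheel '[[[0,0.0003,0,0,0,0],[0,0.0005,0,0,0,0],[0,0.0005,0,0,0,0]]]' | egrep 'pos|force'; done
python3 -m handwheel '[[[0,0.0003,0,0,0,0],[0,0.0005,0,0,0,0],[0,0.0005,0,0,0,0]]]'| egrep 'pos|force'
```

```text
tool_pos: [0.549, 0.0934, 0.0616]
contact_force: [-1.9, 0.4, 6.2]
tool_pos: [0.549, 0.0934, 0.0612]
contact_force: [-1.9, 0.6, 5.1]
```

```bash
python3 -m handwheel '[[[0,0.0003,0,0,0,0],[0,0.0005,0,0,0,0],[0,0.0005,0,0,0,0]]]' | egrep 'pos|force'
python3 -m handwheel '[[[0,0.0003,0,0,0,0],[0,0.0005,0,0,0,0],[0,0.0005,0,0,0,0]]]'| egrep 'pos|force'
```

```text
tool_pos: [0.5491, 0.0934, 0.0611]
contact_force: [-2.0, -0.1, 8.9]
tool_pos: [0.5491, 0.0934, 0.061]
contact_force: [-2.6, 0.0, 13.4]
```

```bash
python3 -m handwheel '[[[0,0.0002,0,0,0,0],[0,0.0004,0,0,0,0],[0,0.0004,0,0,0,0],[0,0.0004,0,0,0,0]]]' | egrep 'pos|force'; python3 -c "
from h import *
to(0,-.075,.09)"
```

```text
tool_pos: [0.5491, 0.0934, 0.0609]
contact_force: [-4.1, 0.1, 15.8]
at holder mm [ 0.3 75.5 60.9] F holder [-4.03  0.71 15.79]
row [0.0007, -0.0291, 0.1505] [0.0, 0.0007, -0.0003] t 12.28 F [-4.09  0.13 15.79]
```

```bash
python3 -m handwheel '[[[0,0.0002,0,0,0,0],[0,0.0002,0,0,0,0],[0,0.0002,0,0,0,0]]]' | egrep 'pos|force'
python3 -m handwheel '[[[0,-0.02,0,0,0,0],[0,-0.02,0.04,0,0,0],[0,-0.02,0.08,0,0,0],[0,-0.02,0.12,0,0,0],[0,-0.02,0.151,0,0,0],[0,-0.02,0.151,0,0,0],[0,-0.014,0.151,0,0,0],[0,-0.010,0.151,0,0,0],[0,-0.009,0.151,0,0,0],[0,-0.009,0.151,0,0,0]]]' | egrep 'pos|force'
python3 -c "
from h import *
to(0,-.075,.066)"
```

```text
tool_pos: [0.5491, 0.0934, 0.0609]
contact_force: [-3.8, -0.6, 17.4]
tool_pos: [0.5703, -0.0537, 0.0673]
contact_force: [0.5, 0.4, 1.5]
at holder mm [  0.3 -73.2  67.3] F holder [0.53 0.33 1.47]
row [0.0003, 0.0013, 0.0018] [0.0005, 0.0017, 0.0005] t 13.37 F [0.47 0.4  1.47]
```

```bash
python3 -m handwheel '[[[0,-0.001,0.002,0,0,0],[0,0.0005,0.002,0,0,0],[0,0.001,0.002,0,0,0],[0,0.001,0.002,0,0,0]]]' | egrep 'pos|force'
python3 -m handwheel '[[[0,0.0003,0,0,0,0],[0,0.0006,0,0,0,0],[0,0.0006,0,0,0,0]]]' | egrep 'pos|force'
```

```text
tool_pos: [0.5712, -0.0577, 0.0671]
contact_force: [0.0, -0.9, 0.0]
tool_pos: [0.5711, -0.058, 0.0665]
contact_force: [0.5, -0.8, -0.6]
```

```bash
python3 -m handwheel '[[[0,0.0003,0,0,0,0],[0,0.0006,0,0,0,0],[0,0.0006,0,0,0,0]]]' | egrep 'pos|force'
python3 -m handwheel '[[[0,0.0003,0,0,0,0],[0,0.0006,0,0,0,0],[0,0.0006,0,0,0,0]]]' | egrep 'pos|force'
```

```text
tool_pos: [0.5711, -0.058, 0.0659]
contact_force: [0.4, -0.2, 0.3]
tool_pos: [0.5711, -0.058, 0.0653]
contact_force: [-0.1, 0.4, -0.1]
```

```bash
python3 -m handwheel '[[[0,0.0003,-0.003,0,0,0],[0,0.0006,-0.003,0,0,0],[0,0.001,-0.003,0,0,0],[0,0.001,-0.003,0,0,0]]]' | egrep 'pos|force'
python3 -m handwheel '[[[0,0.0003,0,0,0,0],[0,0.0006,0,0,0,0],[0,0.0006,0,0,0,0]]]' | egrep 'pos|force'
```

```text
tool_pos: [0.5707, -0.0549, 0.0642]
contact_force: [0.2, -0.5, 0.5]
tool_pos: [0.5708, -0.055, 0.064]
contact_force: [0.0, -0.3, 3.6]
```

```bash
python3 -m handwheel '[[[0,0.0003,0,0,0,0],[0,0.0006,0,0,0,0],[0,0.0006,0,0,0,0]]]' | egrep 'pos|force'
python3 -m handwheel '[[[0,0.0003,0,0,0,0],[0,0.0005,0,0,0,0],[0,0.0005,0,0,0,0]]]' | egrep 'pos|force'
```

```text
tool_pos: [0.5708, -0.0551, 0.0638]
contact_force: [-1.5, 0.8, 7.1]
tool_pos: [0.5708, -0.0551, 0.0634]
contact_force: [-2.2, -0.8, 8.5]
```

```bash
python3 -m handwheel '[[[0,0.0003,0,0,0,0],[0,0.0005,0,0,0,0],[0,0.0005,0,0,0,0]]]' | egrep 'pos|force'
python3 -m handwheel '[[[0,0.0003,0,0,0,0],[0,0.0005,0,0,0,0],[0,0.0005,0,0,0,0]]]' | egrep 'pos|force'
python3 -m handwheel '[[[0,0.0003,0,0,0,0],[0,0.0005,0,0,0,0],[0,0.0005,0,0,0,0]]]' | egrep 'pos|force'
```

```text
tool_pos: [0.5708, -0.0552, 0.063]
contact_force: [-1.9, 0.1, 8.9]
tool_pos: [0.5708, -0.0553, 0.0624]
contact_force: [-1.1, 1.0, 8.3]
tool_pos: [0.5708, -0.0553, 0.062]
contact_force: [-2.1, -0.8, 8.6]
```

```bash
python3 -m handwheel '[[[0,0.0003,0,0,0,0],[0,0.0005,0,0,0,0],[0,0.0005,0,0,0,0]]]' | egrep 'pos|force'
python3 -m handwheel '[[[0,0.0003,0,0,0,0],[0,0.0005,0,0,0,0],[0,0.0005,0,0,0,0]]]' | egrep 'pos|force'
```

```text
tool_pos: [0.5709, -0.0554, 0.0615]
contact_force: [-1.5, -0.7, 8.3]
tool_pos: [0.5708, -0.0555, 0.061]
contact_force: [-2.7, 0.1, 8.1]
```

```bash
python3 -m handwheel '[[[0,0.0003,0,0,0,0],[0,0.0005,0,0,0,0],[0,0.0005,0,0,0,0]]]' | egrep 'pos|force'
python3 -m handwheel '[[[0,0.0002,0,0,0,0],[0,0.0003,0,0,0,0],[0,0.0003,0,0,0,0]]]' | egrep 'pos|force'
```

```text
tool_pos: [0.5708, -0.0555, 0.0608]
contact_force: [-2.8, -0.9, 11.5]
tool_pos: [0.5709, -0.0555, 0.0608]
contact_force: [-4.0, -1.0, 14.2]
```

```bash
python3 -m handwheel '[[[0,0.0002,0,0,0,0],[0,0.0004,0,0,0,0],[0,0.0004,0,0,0,0],[0,0.0004,0,0,0,0]]]' | egrep 'pos|force'
python3 -c "
from h import *
to(0,.075,.080)"
```

```text
tool_pos: [0.5709, -0.0556, 0.0608]
contact_force: [-3.4, -0.8, 18.2]
at holder mm [  0.7 -75.1  60.8] F holder [-3.51 -0.31 18.24]
row [0.0004, -0.0193, -0.1501] [-0.0003, 0.0006, -0.0003] t 17.62 F [-3.43 -0.81 18.24]
```

Both ends are at 17–18 N and level (60.9 and 60.8 mm). I'll check end A again, since pressing B could have rocked it up.

```bash
python3 -m handwheel '[[[0,-0.02,0,0,0,0],[0,-0.02,-0.04,0,0,0],[0,-0.02,-0.08,0,0,0],[0,-0.02,-0.12,0,0,0],[0,-0.02,-0.15,0,0,0],[0,-0.02,-0.15,0,0,0],[0,-0.014,-0.15,0,0,0],[0,-0.008,-0.15,0,0,0],[0,-0.005,-0.15,0,0,0],[0,-0.004,-0.15,0,0,0],[0,-0.004,-0.15,0,0,0]]]' | egrep 'pos|force'
python3 -c "
from h import *
to(0,.075,.062)"
```

```text
tool_pos: [0.5488, 0.0917, 0.0623]
contact_force: [0.3, 1.0, -0.0]
at holder mm [-0.1 73.7 62.3] F holder [ 0.48  0.97 -0.01]
row [-0.0001, 0.0003, -0.0013] [-0.0003, -0.0, 0.0004] t 18.53 F [ 0.34  1.03 -0.01]
```

```bash
python3 -m handwheel '[[[0,0.0003,0,0,0,0],[0,0.0006,0,0,0,0],[0,0.001,0,0,0,0],[0,0.001,0,0,0,0]]]' | egrep 'pos|force'
python3 -m handwheel '[[[0,0.0003,0,0,0,0],[0,0.0006,0,0,0,0],[0,0.0006,0,0,0,0]]]' | egrep 'pos|force'
python3 -m handwheel '[[[0,0.0003,0,0,0,0],[0,0.0006,0,0,0,0],[0,0.0006,0,0,0,0]]]' | egrep 'pos|force'
```

```text
tool_pos: [0.549, 0.0933, 0.062]
contact_force: [0.2, -0.6, -0.2]
tool_pos: [0.5489, 0.0935, 0.0613]
contact_force: [0.2, -0.4, -0.6]
tool_pos: [0.549, 0.0934, 0.0609]
contact_force: [-0.7, -0.5, 2.0]
```

Contact is at about 61 mm again, so end A did not lift. I'll bring it back to about 17 N.

```bash
python3 -m handwheel '[[[0,0.0003,0,0,0,0],[0,0.0006,0,0,0,0],[0,0.001,0,0,0,0],[0,0.001,0,0,0,0]]]' | egrep 'pos|force'
```

```text
tool_pos: [0.549, 0.0935, 0.0608]
contact_force: [-1.7, -0.6, 11.5]
```

```bash
python3 -m handwheel '[[[0,0.0003,0,0,0,0],[0,0.0006,0,0,0,0],[0,0.0006,0,0,0,0],[0,0.0006,0,0,0,0]]]' | egrep 'pos|force'
python3 -m handwheel '[[[0,-0.02,0,0,0,0],[0,-0.05,0,0,0,0],[-0.04,-0.05,-0.005,0,0,0],[-0.08,-0.05,-0.005,0,0,0],[-0.095,-0.05,-0.005,0,0,0],[-0.095,-0.03,-0.005,0,0,0],[-0.095,0,-0.005,0,0,0],[-0.095,0.02,-0.005,0,0,0],[-0.095,0.034,-0.005,0,0,0],[-0.095,0.034,-0.005,0,0,0],[-0.095,0.034,-0.005,0,0,0]]]' | egrep 'pos|force'
python3 -c "
from h import *
to(.074,.08,.028)"
```

```text
tool_pos: [0.549, 0.0935, 0.0607]
contact_force: [-3.1, -0.6, 16.2]
tool_pos: [0.642, 0.112, 0.0248]
contact_force: [-0.3, 1.0, 1.1]
at holder mm [94.9 80.6 24.8] F holder [-0.12  0.99  1.1 ]
row [0.0209, -0.0032, 0.0005] [-0.0001, 0.0007, 0.0003] t 20.95 F [-0.26  0.97  1.1 ]
```

```bash
python3 -m handwheel '[[[0.006,-0.002,0,0,0,0],[0.012,-0.002,0,0,0,0],[0.016,-0.002,0,0,0,0],[0.018,-0.002,0,0,0,0],[0.018,-0.002,0,0,0,0],[0.018,-0.002,0,0,0,0]]]' | egrep 'pos|force'
for i in 1; do python3 -m handwheel '[[[0.0006,0,0,0,0,0],[0.0006,0,0,0,0,0]]]' | egrep 'pos|force'; done
python3 -m handwheel '[[[0.0004,0,0,0,0,0],[0.0004,0,0,0,0,0]]]' | egrep 'pos|force'
python3 -c "
from h import *
to(.074,.08,.028)"
```

```text
tool_pos: [0.6246, 0.1096, 0.0276]
contact_force: [-0.5, 0.4, 0.2]
tool_pos: [0.624, 0.1095, 0.0272]
contact_force: [0.0, 0.5, -0.3]
tool_pos: [0.6234, 0.1094, 0.027]
contact_force: [-0.2, -0.0, 0.5]
at holder mm [76.2 80.6 27. ] F holder [-0.16 -0.01  0.48]
row [0.0022, -0.001, 0.0006] [-0.0, 0.0007, 0.0] t 21.78 F [-0.15 -0.03  0.48]
```

```bash
python3 -m handwheel '[[[0.0008,0,0,0,0,0],[0.0008,0,0,0,0,0]]]' | egrep 'pos|force'
python3 -m handwheel '[[[0.0003,0,0,0,0,0],[0.0003,0,0,0,0,0]]]' | egrep 'pos|force'
python3 -m handwheel '[[[0.0002,0,0,0,0,0],[0.0002,0,0,0,0,0]]]' | egrep 'pos|force'
python3 -m handwheel '[[[0.0002,0,0,0,0,0],[0.0002,0,0,0,0,0]]]' | egrep 'pos|force'
```

```text
tool_pos: [0.6229, 0.1093, 0.0271]
contact_force: [0.1, -0.8, -0.0]
tool_pos: [0.6228, 0.1093, 0.0272]
contact_force: [1.6, 0.7, -0.3]
tool_pos: [0.6226, 0.1093, 0.0272]
contact_force: [1.1, -0.7, -0.8]
tool_pos: [0.6224, 0.1093, 0.0273]
contact_force: [2.5, 0.3, -0.4]
```

```bash
cat > av.py <<'E'
from h import *
X,Y=axes();F=[];P=[]
for _ in range(6):
    snapshot('top'); s=r.get_state();F.append(s['contact_force']@X);P.append((s['tool_pos']-C0)@X)
print('Fx',np.mean(F).round(2),np.round(F,1),'x mm',(np.mean(P)*1000).round(2))
E
python3 av.py
```

```text
Fx 0.89 [2.  0.8 0.3 1.8 0.2 0.2] x mm 74.68
```

```bash
python3 -m handwheel '[[[0.0002,0,0,0,0,0],[0.0002,0,0,0,0,0]]]' | egrep 'pos'; python3 av.py; python3 -m handwheel '[[[0.0002,0,0,0,0,0],[0.0002,0,0,0,0,0]]]' | egrep 'pos'; python3 av.py
```

```text
tool_pos: [0.6217, 0.1087, 0.0271]
Fx 0.89 [-0.   0.5  1.6  1.   1.1  1.1] x mm 74.38
tool_pos: [0.6216, 0.1089, 0.0271]
Fx 1.25 [ 1.4  1.3  1.7  1.6  1.5 -0. ] x mm 74.34
```

```bash
python3 -m handwheel '[[[0.0003,0,0,0,0,0],[0.0003,0,0,0,0,0]]]' | egrep 'pos'; python3 av.py
```

```text
tool_pos: [0.6215, 0.1092, 0.0271]
Fx 1.98 [1.6 2.3 1.3 2.4 3.  1.4] x mm 74.3
```

strip_a resists: force rises to 2 N with only 0.04 mm of motion. strip_b is next.

```bash
python3 -m handwheel '[[[-0.015,0,0,0,0,0],[-0.015,-0.04,0,0,0,0],[-0.015,-0.08,0,0,0,0],[0,-0.09,0.03,0,0,0],[0.03,-0.09,0.06,0,0,0],[0.06,-0.09,0.09,0,0,0],[0.09,-0.09,0.12,0,0,0],[0.12,-0.09,0.15,0,0,0],[0.15,-0.09,0.16,0,0,0],[0.172,-0.09,0.16,0,0,0],[0.172,-0.09,0.16,0,0,0],[0.172,-0.09,0.16,0,0,0]]]' | egrep 'pos|force'
python3 -m handwheel '[[[0,0.03,0,0,0,0],[0,0.06,0,0,0,0],[0,0.08,0,0,0,0],[0,0.09,0,0,0,0],[0,0.09,0,0,0,0],[0,0.09,0,0,0,0]]]' | egrep 'pos|force'
python3 -c "
from h import *
to(-.0765,-.08,.028)"
```

```text
tool_pos: [0.4726, -0.0738, 0.1172]
contact_force: [1.2, 1.6, -0.2]
tool_pos: [0.4748, -0.0735, 0.0271]
contact_force: [-0.7, -0.0, -0.2]
at holder mm [-96.9 -79.2  27.1] F holder [-0.72  0.09 -0.25]
row [-0.0204, -0.0009, 0.0009] [0.0001, 0.0011, -0.0] t 25.65 F [-0.72 -0.01 -0.25]
```

```bash
python3 -m handwheel '[[[-0.006,0,0,0,0,0],[-0.012,0,0,0,0,0],[-0.017,0,0,0,0,0],[-0.02,0,0,0,0,0],[-0.02,0,0,0,0,0],[-0.02,0,0,0,0,0]]]' | egrep 'pos'; python3 av.py; python3 -m handwheel '[[[-0.0006,0,0,0,0,0],[-0.0012,0,0,0,0,0],[-0.0012,0,0,0,0,0]]]' | egrep 'pos'; python3 av.py
```

```text
tool_pos: [0.4944, -0.0713, 0.0274]
Fx -0.13 [-0.3  0.2 -0.  -0.  -0.5 -0.2] x mm -77.93
tool_pos: [0.4954, -0.0711, 0.0271]
Fx 0.09 [-0.4  0.2  0.5  0.3 -0.2  0.3] x mm -76.4
```

```bash
python3 -m handwheel '[[[-0.0003,0,0,0,0,0],[-0.0006,0,0,0,0,0],[-0.0006,0,0,0,0,0]]]' | egrep 'pos'; python3 av.py
```

```text
tool_pos: [0.496, -0.071, 0.0271]
Fx -0.03 [-1.2  0.1  1.   0.2  0.1 -0.5] x mm -75.79
```

```bash
python3 -m handwheel '[[[-0.0006,0,0,0,0,0],[-0.001,0,0,0,0,0],[-0.001,0,0,0,0,0]]]' | egrep 'pos'; python3 av.py; python3 -m handwheel '[[[-0.0003,0,0,0,0,0],[-0.0005,0,0,0,0,0],[-0.0005,0,0,0,0,0]]]' | egrep 'pos'; python3 av.py
```

```text
tool_pos: [0.497, -0.0709, 0.0271]
Fx -0.24 [ 0.5 -0.4  0.2 -0.3 -1.3 -0.2] x mm -74.8
tool_pos: [0.4974, -0.0708, 0.0271]
Fx 0.16 [ 0.5 -0.9  0.9  0.2 -0.2  0.6] x mm -74.29
```

```bash
python3 -m handwheel '[[[-0.0003,0,0,0,0,0],[-0.0004,0,0,0,0,0],[-0.0004,0,0,0,0,0]]]' | egrep 'pos'; python3 av.py; python3 -m handwheel '[[[-0.0003,0,0,0,0,0],[-0.0003,0,0,0,0,0]]]' | egrep 'pos'; python3 av.py
```

```text
tool_pos: [0.4978, -0.0707, 0.0271]
Fx -0.02 [-0.2  0.1  0.2  0.8 -0.8 -0.2] x mm -73.9
tool_pos: [0.4981, -0.0707, 0.0271]
Fx -0.27 [-0.2 -0.4  0.1 -0.2  0.2 -1.2] x mm -73.6
```

```bash
python3 -m handwheel '[[[-0.0003,0,0,0,0,0],[-0.0003,0,0,0,0,0]]]' | egrep 'pos'; python3 av.py
```

```text
tool_pos: [0.4981, -0.0707, 0.0271]
Fx -0.07 [-0.1  0.  -0.4 -0.1  0.5 -0.5] x mm -73.48
```

```bash
python3 -m handwheel '[[[-0.0003,0,0,0,0,0],[-0.0003,0,0,0,0,0]]]' | egrep 'pos'; python3 av.py; python3 -m handwheel '[[[-0.0002,0,0,0,0,0],[-0.0002,0,0,0,0,0]]]' | egrep 'pos'; python3 av.py
```

```text
tool_pos: [0.4982, -0.0707, 0.0271]
Fx -1.69 [-1.5 -0.9 -1.2 -2.  -2.6 -1.9] x mm -73.45
tool_pos: [0.4982, -0.0707, 0.0271]
Fx -3.1 [-2.5 -2.8 -2.6 -3.7 -3.2 -3.7] x mm -73.39
```

```bash
python3 -m handwheel '[[[0.02,0,0,0,0,0],[0.02,-0.04,0,0,0,0],[0.02,-0.08,0,0,0,0],[0.02,-0.12,-0.03,0,0,0],[0.02,-0.16,-0.06,0,0,0],[0.02,-0.16,-0.08,0,0,0],[0.02,-0.16,-0.08,0,0,0],[0.02,-0.16,-0.08,0,0,0],[0.02,-0.16,-0.08,0,0,0]]]' | egrep 'clock|pos'
python3 - <<'E'
from h import *
c=get_calibration('wrist'); im=snapshot('wrist'); np.save('w3.npy',c['T'])
cv2.imwrite('pics/w3c.png',cv2.resize(im[0:220,170:480,::-1],None,fx=2.5,fy=2.5,interpolation=cv2.INTER_CUBIC))
E
```

```text
clock: 31.82
tool_pos: [0.4682, 0.0055, 0.1871]
```

View pics/w3c.png

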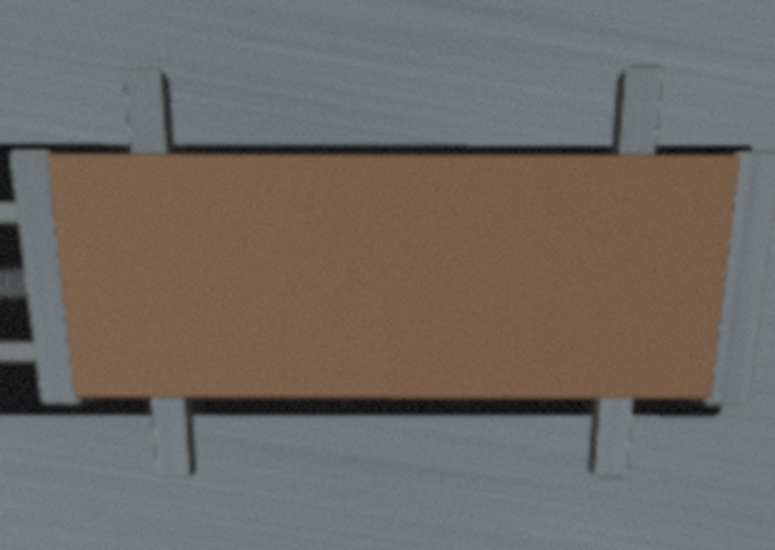

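The last view has the strip ends at (147,70)/(174,475) and (641,67)/(610,475), so both are even about the stone, which sits lower and level. Nothing is touching, so I'm handing in.

```bash
python3 -c "
from h import *
print(job.finish_job())"
```

```text
the job is handed in; nothing more can be done
None
```

The strips are centred, the stone is pressed down level and both strips are nipped tight. I handed the job in at about 32 s on the robot's clock.

- **Strips:** I pushed strip_a back about 16 mm and strip_b about 20 mm. The camera then put both within about 0.7 mm of centre. The nudge contacts suggest a similar offset the other way, so the two disagree by about 1 mm. The final picture looks even, but I did not compute numbers from it.
- **Pressing:** I pressed end A to 17.4 N, end B to 18.2 N, then end A again to 16.2 N. These are the highest readings seen, well under 35 N. The stone's top sat at 60.7–60.9 mm at both ends, so it is level, and end A had not lifted after B was pressed.
- **Nudges:** strip_b held firm at 3.1 N. strip_a held at 2.0 N with 0.04 mm of movement. Its first touches near 1 N were less clear: the tool moved about 0.3 mm with no rise in force, so the strip may have shifted by up to that much.
- **Other things on the worktop:** I kept the arm away from them and did not check their positions again at the end.

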